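# Scan the job ticket, then hold the cover press closed

## Task

Lift the barcode reader out of its stand, hold it upright and still for about two seconds with its window 2 to 6 cm above the middle of the barcode on the blue ticket (do not read the red ticket), and put it back upright in the stand, pushed fully home and let go. Then press down the wooden-handled lever of the bench press until it is level, at its green mark, never forcing it well below level into the red, and finish the program while still holding it level: the lever springs up if released. Leave the jar, the glue bottle and the brass weight where they stand.

Things in the scene. Friction and masses are not known exactly. Their poses are not given: they have to be found in the camera images.
- wand: loose pen-type barcode reader, a round stick 165 mm long, 30 mm in diameter (lowest 30 mm tapered to 22), black with the top 60 mm orange, 0.1 to 0.17 kg, upright in its stand at the start. Origin: centre of its lower end, the reading window; z runs up the stick. It reads straight out of the window, along -z. Home in the stand, its top is 180 mm above the bench
- stand: fixed stand for the reader: black foot 90 x 90 x 10 mm with a grey block 60 x 60 mm on it, its top 75 mm above the bench, with an upright round hole 35 mm wide in the middle (chamfered mouth) whose floor is 15 mm above the bench. Origin: under the middle of the foot, at bench height; z up
- code_blue (a point): centre of the black barcode (30 x 46 mm) on the ticket with the BLUE header band, on a flat fixed clipboard of 105 x 80 mm; this point lies 6 mm above the bench; z up. The header and a low steel clip (top 10 mm above the bench) lie to its +x side
- code_red (a point): centre of the same kind of barcode on the ticket with the RED header band (another job, leave it unread)
- press: fixed green bench press, blue book cover under its platen, foot 200 (x) x 300 (y) x 25 mm. Origin: under the middle of the foot, at bench height; z up. The lever's hinge lies along the press's x axis at x = 0, y = +110, z = 190 mm; the lever runs from it to the press's -y in the plane x = 0. Column and cheeks at the hinge are 60 mm wide, 250 high; space round the handle is free
- handle (a point): round wooden handle at the lever's end, 26 mm thick and 100 mm long. This point: middle of the handle, on its axis, 220 mm from the hinge; its -y axis points outward along the lever, its x axis is the press's x. It stands 286 mm above the bench at the start and 190 mm when level
- press_lever (a joint): lever angle in rad, grows as the handle is pressed down: 0 = released, the lever rising 0.45 rad from hinge to handle; 0.45 = level (middle of the green mark); the red mark begins about 0.1 rad further; 0.75 = lower stop. A spring drives it back to 0: about 3 N at the handle starts it, about 10 N holds it level
- jar: loose white jar with red lid, 72 mm wide, 110 mm high; origin under its middle. Bystander
- glue: loose white glue bottle, 56 mm wide, 150 mm high; origin under its middle. Bystander
- weight: loose brass weight with a knob, 50 mm wide, 55 mm high, 0.5 kg; origin under its middle. Bystander
Not all that is in view belongs to the job. Of the things that look like the wand, the middle-sized one is meant.

How it is judged:
On the way, in this order (a step that is already met when the one before it is completed fails the run):
1. the reader is held upright and still, window 8 to 80 mm above the barcode of the blue ticket and within 15 mm of its centre (horizontal distance between wand and code_blue below 0.015 m and z of wand in the frame of code_blue between 0.008 and 0.08 m and angle between wand's own z axis and vertical below 0.2 rad and linear speed of wand below 0.03 m/s and contact force between the fingers and wand above 0.5 N), for 1 s.
2. the reader stands home in its stand, let go (horizontal distance between wand and stand below 0.008 m and z of wand in the frame of stand below 0.02 m and angle between wand's own z axis and vertical below 0.12 rad and contact force between each of the arm, the fingers and wand below 0.1 N and linear speed of wand below 0.02 m/s), for 0.2 s.
At the end, for the whole second after the job is handed in: The lever is held within 0.09 rad of level (joint 0.36 to 0.54) by the fingers (over 3 N); the reader stands upright (within 0.12 rad) in its stand, within 8 mm of the hole's middle and 5 mm of its floor, untouched; jar, bottle and weight stand within 30 mm of where they were (all of step 2 and value of joint press_lever between 0.36 and 0.54 rad and contact force between the fingers and press_lever above 3 N and distance of each of jar, glue, weight from where it was at the start of the episode below 0.03 m and angle between each of jar, glue, weight's own z axis and vertical below 0.2 rad); the arm keeps its last pose, push and grip.
It fails at once if the red ticket is read (reader held upright and still within 80 mm over its barcode) (horizontal distance between wand and code_red below 0.015 m and z of wand in the frame of code_red between 0.008 and 0.08 m and angle between wand's own z axis and vertical below 0.2 rad and linear speed of wand below 0.03 m/s).
It fails at once if the lever is forced well below level, more than 0.2 rad, into the red (value of joint press_lever above 0.65 rad).
It fails at once if the white jar is pushed more than 30 mm or tipped (distance of jar from where it was at the start of the episode above 0.03 m or angle between jar's own z axis and vertical above 0.3 rad).
It fails at once if the glue bottle is pushed more than 30 mm or tipped (distance of glue from where it was at the start of the episode above 0.03 m or angle between glue's own z axis and vertical above 0.3 rad).
It fails at once if the brass weight is pushed more than 30 mm or tipped (distance of weight from where it was at the start of the episode above 0.03 m or angle between weight's own z axis and vertical above 0.3 rad).
It also fails if it takes over 72 s, if anything falls off the work surface, if the arm or the gripper's body presses on something with over 40 N, if the wrist force passes 120 N, or if a joint passes its speed limit or range.

## Robot

A 6-joint arm with a two-finger parallel gripper is mounted at the origin on the work surface. World frame = base frame: x ahead of the robot, y to its left, z up, the work surface at z = 0. Lengths are in m, angles in rad, forces in N, time in s.
With the tool pointing down it reaches from about 0.25 to 0.775 m from the base axis. Payload 4 kg.
Tool frame: the origin (TCP) lies midway between the tips of the shut fingers; the grasp point (between the pads) lies 19 mm behind it (grip_point_offset is the distance from the TCP to the grasp point, in m); z points along the fingers, y is the line along which they close (so a half turn about z gives the same grasp; the last joint's range is limited). The gripper opens to 94 mm and grips with 3 to 60 N. Pads are 16 mm wide; open, the fingers measure 119 mm over their backs; the gripper's body (75 mm by 177 mm) begins 78 mm behind the grasp point.
Start: joints at [1.163, 0.087, 1.371, -0, 1.684, -0.103], TCP at [0.165, 0.525, 0.206] pointing down, gripper open.
Joint ranges: [-3.1, 3.1], [-0.76, 2.03], [0.27, 2.55], [-1.08, 4.22], [0.17, 2.65], [-2.57, 2.57]. Speed limits (rad/s): [2.79, 2.79, 3.14, 3.14, 3.14, 3.14].

## Interface

Orientations are given as [roll, pitch, yaw] about the fixed x, y, z axes, in that order (R = Rz(yaw) Ry(pitch) Rx(roll)).
In Python, from bench import * gives the robot as it stands.
- The arm moves only by the tool carry_out, never from a script. Its argument "commands" is a list of rows, each a list of 6 numbers: the shift along the tool's x, y, z in m, then the turn, a rotation vector about the tool's x, y, z in rad. In form: [[tx, ty, tz, rx, ry, rz], ...]. A call has exactly 5 rows; each row is the pose to reach, as a shift and turn from the pose commanded when the call began, along the tool's axes at that moment; what a row does not reach only later rows make up. A row lasts 1/10 s, in which the tool goes at most 50 mm and 8.59 degrees, less where a joint would pass 70% of its speed; a pose out of reach is approached as far as the arm can. A call with a gripper value outside its range is refused whole. "jaw" is the opening, from 0 (shut) to 1 (fully open), set as the call begins (left out, the last holds). The fingers move at their own pace and stop on an object; the grip force is fixed at half the most. Time passes only in rows, so rows that repeat a pose let the fingers close, or fill a call up. It gives the time, the measured TCP pose, the force, the opening and the grip force at its end, in the units of the state.
- get_obs(): the state, without advancing time (a new reading comes with each control period).
- snapshot(name): name is "scene" or "top" or "wrist"; returns a dict with "img" (420x560x3 uint8, red, green, blue), "range_z" (420x560 float32, m along the optical axis (not along the pixel's ray), 0 where there is no reading), "fx", "fy", "cx", "cy" (pixels), "distortion" ([k1, k2, p1, p2, k3] as OpenCV has them; the pictures are not rectified), "R" (3x3) and "t" (3): a world point X has camera coordinates R X + t. Camera axes: x right, y down, z forward; pixel columns grow to the right and rows downward; lengths in m; the calibration is good to about 2 mm. A picture is of the moment at which its call begins.
- close_job(): hands the job in; it is judged then, once.
The state is a dict: "time": time; "joint_positions": joint angles; "qvel": joint speeds; "joint_torque": joint torques, N m; "tool_pos": TCP position; "ee_rot": TCP orientation; "wrist_force": force on the tool from outside, world axes, zero at the start; "wrist_torque": the same for the moment, N m; "width": finger opening in m; "finger_force": force on a finger pad.
Only numpy, scipy, OpenCV 4.12 (cv2) and the standard library are available. Lean on these libraries where they do the work, as an engineer would, in place of code of your own. Each camera call takes 0.05 s, during which the arm holds its last target. There are 200 camera calls.

## Working session

There is one attempt and no reset: what is moved stays moved. The work goes in short steps, Python scripts to look and compute and a tool call to move; the robot and the scene stay as the last step left them, time stands still between calls to the robot, and variables do not carry over. Pictures are saved under pics/ and viewed, at most 10 in all, crops included, and the job is handed in when it is done.

Besides the shell and the picture viewer there is one more tool, called after "Emit:" by a JSON object that holds its "fn" and its "kwargs". carry_out: Moves the arm, as the interface text tells. Its arguments: {"type":"object","properties":{"commands":{"type":"array","items":{"type":"array","items":{"type":"number"}}},"jaw":{"type":"number"}},"required":["commands"]}

```bash
mkdir -p pics; ls; python3 - <<'E'
from bench import *
import cv2,pickle
o=get_obs(); print(o)
d={n:snapshot(n) for n in("scene","top")}
pickle.dump(d,open("s.pkl","wb"))
for n in d:
    cv2.imwrite(f"pics/{n}0.png",d[n]["img"][:,:,::-1]); print(n,d[n]["R"],d[n]["t"],d[n]["fx"],d[n]["distortion"])
E
```

```text
pics
{'time': 0.0, 'joint_positions': array([ 1.16287828e+00,  8.79370969e-02,  1.37222234e+00, -4.27639325e-06,
        1.68358738e+00, -1.03129133e-01]), 'qvel': array([ 0.00230661, -0.00020852, -0.00013661,  0.00059518,  0.00188495,
        0.00094049]), 'joint_torque': array([ 1.44243735e-03, -3.40201557e+01, -3.02417886e+01,  7.16631766e-02,
        3.33473738e-02, -1.84808591e-04]), 'tool_pos': array([0.16485745, 0.52414845, 0.20433015]), 'ee_rot': array([-3.13944949e+00, -2.17535950e-04,  2.83680303e+00]), 'wrist_force': array([-0.10944216, -0.44496819,  0.83350547]), 'wrist_torque': array([0.01988616, 0.01795341, 0.03259527]), 'finger_force': 0.0, 'width': 0.09390509299114365}
scene [[ 0.8806227   0.47380222  0.00388755]
 [ 0.27841402 -0.51079474 -0.81337222]
 [-0.38339183  0.71735639 -0.58173062]] [-0.49325192 -0.02863508  1.2320228 ] 382.1972120467444 [-0.06415639  0.          0.          0.          0.        ]
top [[ 0.02359596 -0.99964347  0.01249685]
 [-0.98200671 -0.02551883 -0.1871139 ]
 [ 0.18736609 -0.00785686 -0.98225873]] [-0.02187148  0.60030393  1.30236227] 439.4775640489335 [-0.0054382  0.         0.         0.         0.       ]
```

View pics/scene0.png

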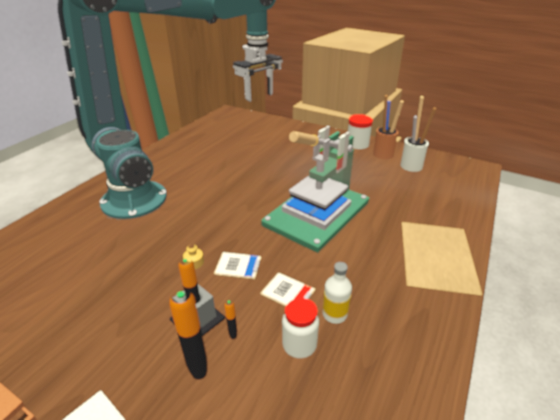

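View pics/top0.png

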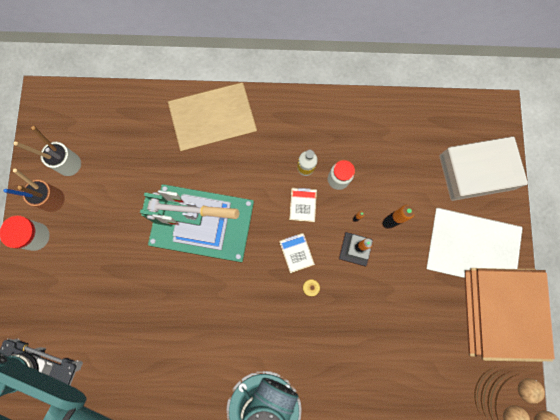

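Scene: orange/black sticks are large at top px (400,216), in the stand at (362,245), and small at (359,216). The middle-sized one is in the stand, which fits the description. Blue ticket is at (297,253), red at (303,205), press handle at (220,212), jar (342,175), glue (308,162), weight (311,288).

```bash
cat > h.py <<'E'
import numpy as np, cv2, pickle
def K(s): return np.array([[s["fx"],0,s["cx"]],[0,s["fy"],s["cy"]],[0,0,1.]])
def und(s,uv): return cv2.undistortPoints(np.array(uv,float).reshape(-1,1,2),K(s),np.array(s["distortion"],float)).reshape(-1,2)
def cast(s,uv,z):
    n=und(s,uv); r=np.c_[n,np.ones(len(n))]@s["R"]; c=-s["R"].T@s["t"]
    return c+r*((z-c[2])/r[:,2])[:,None]
def cloud(s):
    v,u=np.mgrid[:420,:560]; n=und(s,np.stack([u,v],-1)); d=s["range_z"].reshape(-1,1)
    X=(np.c_[n,np.ones(len(n))]*d-s["t"])@s["R"]; X[d[:,0]==0]=np.nan
    return X.reshape(420,560,3)
E
python3 - <<'E'
from h import *
d=pickle.load(open("s.pkl","rb"))
s=d["top"]; X=cloud(s); im=s["img"]; hsv=cv2.cvtColor(im,cv2.COLOR_RGB2HSV)
def blob(m,box,nm,z=None):
    k=np.zeros((420,560),np.uint8); a,b,c,e=box; k[b:e,a:c]=m[b:e,a:c]
    n,l,st,ct=cv2.connectedComponentsWithStats(k.astype(np.uint8)); 
    if n<2: print(nm,"none");return
    i=1+st[1:,4].argmax(); mm=l==i; P=X[mm]; r=cv2.minAreaRect(np.argwhere(mm)[:,::-1].astype(np.float32))
    print(nm,"px",ct[i].round(1),"A",st[i,4],"med",np.nanmedian(P,0).round(4),"cast",None if z is None else cast(s,[r[0]],z).round(4), cast(s,[ct[i]],z).round(4) if z else "", "rect yaw",np.rad2deg(0),r)
H,S,V=hsv[...,0],hsv[...,1],hsv[...,2]; Z=X[...,2]
blob(abs(Z-.075)<.012,(330,225,385,270),"block top",.075)
blob((Z>.165),(330,225,385,270),"wand top",.18)
blob(Z>.02,(385,195,420,235),"big")
blob((H>100)&(H<125)&(S>120),(270,230,325,275),"blue hdr",.006)
blob((V>150)&(S<60),(270,230,325,275),"blue paper",.006)
blob((V<110),(280,243,312,268),"barcode blue",.006)
blob(((H<8)|(H>172))&(S>120),(285,185,322,225),"red hdr",.006)
blob((V<110),(288,198,317,218),"barcode red",.006)
blob((H>60)&(H<95)&(S>80),(140,180,260,270),"press foot",.025)
blob((H>8)&(H<25)&(S>80)&(Z>.24),(190,195,245,225),"handle",.286)
blob(Z>.08,(325,155,360,192),"jar",.11)
blob(Z>.1,(295,145,322,180),"glue",.15)
blob(Z>.03,(295,275,325,300),"weight",.05)
c=np.concatenate([cv2.resize(im[190:280,260:420,::-1],None,fx=5,fy=5,interpolation=2)]);cv2.imwrite("pics/c1.png",c)
E
```

```text
block top px [358.5 247.2] A 301 med [ 0.4819 -0.2664  0.0739] cast [[ 0.4862 -0.2719  0.075 ]] [[ 0.4848 -0.2698  0.075 ]] rect yaw 0.0 ((359.1764831542969, 246.7941436767578), (20.615528106689453, 20.372989654541016), 14.03624439239502)
wand top px [364.6 244.6] A 32 med [ 0.4786 -0.2635  0.1728] cast [[ 0.4822 -0.2666  0.18  ]] [[ 0.4816 -0.2652  0.18  ]] rect yaw 0.0 ((365.1517028808594, 244.34271240234375), (10.28197956085205, 8.161983489990234), 57.9946174621582)
big px [395.6 218.1] A 317 med [ 0.5604 -0.3592  0.155 ] cast None  rect yaw 0.0 ((396.806640625, 217.05191040039062), (14.47215747833252, 30.30411720275879), 60.945396423339844)
blue hdr px [292.8 242. ] A 114 med [ 0.5038 -0.0764  0.0056] cast [[ 0.5034 -0.076   0.006 ]] [[ 0.5034 -0.0758  0.006 ]] rect yaw 0.0 ((292.8500061035156, 242.04998779296875), (5.059643268585205, 21.187257766723633), 71.56504821777344)
blue paper px [297.2 254.4] A 709 med [ 0.4629 -0.09    0.0053] cast [[ 0.4717 -0.0876  0.006 ]] [[ 0.4645 -0.0902  0.006 ]] rect yaw 0.0 ((296.3755798339844, 252.15158081054688), (34.171775817871094, 25.35976
[... 626 characters left out ...]
2 0.13   0.286 ]] rect yaw 0.0 ((219.0508270263672, 211.95791625976562), (38.11412048339844, 9.427410125732422), 5.355824947357178)
jar px [342.1 171.8] A 414 med [ 0.7095 -0.2161  0.1086] cast [[ 0.7077 -0.2156  0.11  ]] [[ 0.7084 -0.2161  0.11  ]] rect yaw 0.0 ((342.0, 172.0), (22.0, 22.0), 90.0)
glue px [307.6 157.9] A 177 med [ 0.7433 -0.109   0.1153] cast [[ 0.7379 -0.1072  0.15  ]] [[ 0.7366 -0.1075  0.15  ]] rect yaw 0.0 ((307.5, 157.5), (15.0, 15.0), 90.0)
weight px [309.9 287.5] A 80 med [ 0.3637 -0.1267  0.0332] cast [[ 0.362  -0.1284  0.05  ]] [[ 0.3623 -0.1269  0.05  ]] rect yaw 0.0 ((310.4117736816406, 287.6470947265625), (13.096923828125, 14.067066192626953), 75.96376037597656)
```

View pics/c1.png

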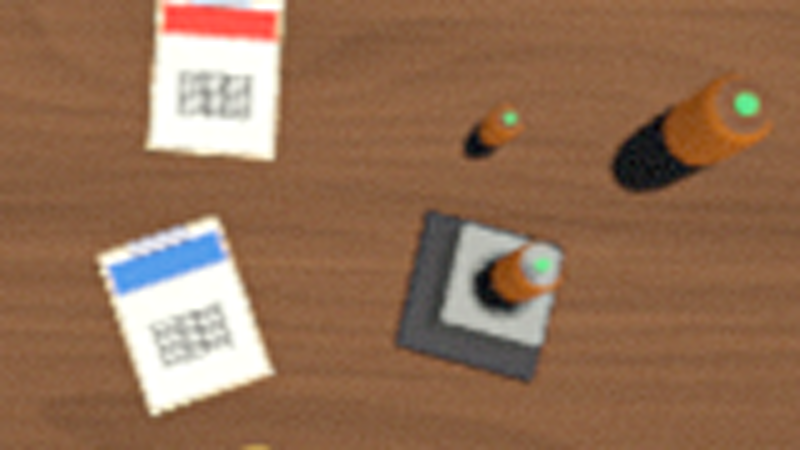

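The crop confirms it: small stick at crop (495,130), largest at (700,130), middle-sized one in the stand at (525,270). Blue barcode centre is at crop (192,334) and red at (215,95). Next I compute the points.

```bash
python3 - <<'E'
from h import *
d=pickle.load(open("s.pkl","rb")); s=d["top"]; X=cloud(s)
f=lambda p:[260+(p[0]+.5)/5-.5,190+(p[1]+.5)/5-.5]
for n,p,z in [("wandtop",(541,265),.18),("block",(502,284),.075),("foot",(480.5,295.5),.01),("blue",(192,334),.006),("red",(215,95),.006)]:
    print(n,f(p),cast(s,[f(p)],z).round(4))
q=np.array([f(p) for p in [(462,222),(560,245),(545,347),(440,322)]]); print("block corners",cast(s,q,.075).round(3).tolist())
print("big maxz",np.nanmax(X[195:235,385:420,2]),"small",np.nanmax(X[205:225,348:368,2]))
sc=d["scene"];Y=cloud(sc);hs=cv2.cvtColor(sc["img"],cv2.COLOR_RGB2HSV)
m=(hs[...,0]<25)&(hs[...,1]>150)
for nm,S,c in(("top",X,None),("scene",Y,None)):
    P=S.reshape(-1,3); k=(abs(P[:,0]-.48)<.04)&(abs(P[:,1]+.266)<.04)&(P[:,2]>.1)&(P[:,2]<.2); print(nm,k.sum(),P[k].min(0).round(3),P[k].max(0).round(3),np.median(P[k],0).round(3))
    k=(abs(P[:,0]-.54)<.06)&(abs(P[:,1]-.13)<.1)&(P[:,2]>.24)&(P[:,2]<.4)
    print(" handle",k.sum(),P[k].min(0).round(3),P[k].max(0).round(3)); 
    for y in np.arange(.06,.24,.02):
        kk=k&(abs(P[:,1]-y)<.01)
        if kk.sum(): print("  y%.2f"%y,kk.sum(),"x",P[kk,0].min().round(3),P[kk,0].max().round(3),"z",np.percentile(P[kk,2],[5,50,95]).round(3))
# press foot corners
hh=cv2.cvtColor(s["img"],cv2.COLOR_RGB2HSV);g=((hh[...,0]>60)&(hh[...,0]<95)&(hh[...,1]>80)&(abs(X[...,2]-.025)<.012)).astype(np.uint8); g[:,:130]=0;g[:,265:]=0
r=cv2.minAreaRect(np.argwhere(g)[:,::-1].astype(np.float32)); b=cv2.boxPoints(r); print(r); B=cast(s,b,.025); print(B.round(3),B.mean(0))
E
```

```text
wandtop [367.8, 242.6] [[ 0.4872 -0.2741  0.18  ]]
block [360.0, 246.4] [[ 0.4874 -0.2744  0.075 ]]
foot [355.7, 248.7] [[ 0.4868 -0.2744  0.01  ]]
blue [298.0, 256.4] [[ 0.4584 -0.0929  0.006 ]]
red [302.6, 208.6] [[ 0.612  -0.1058  0.006 ]]
block corners [[0.524, -0.251, 0.075], [0.512, -0.31, 0.075], [0.45, -0.3, 0.075], [0.464, -0.237, 0.075]]
big maxz 0.23396505648730265 small 0.1141226594463628
top 93 [ 0.472 -0.284  0.101] [ 0.502 -0.258  0.186] [ 0.482 -0.262  0.156]
 handle 529 [0.525 0.08  0.241] [0.575 0.228 0.322]
  y0.08 41 x 0.525 0.548 z [0.298 0.309 0.315]
  y0.10 76 x 0.525 0.552 z [0.303 0.311 0.318]
  y0.12 75 x 0.529 0.553 z [0.294 0.302 0.308]
  y0.14 74 x 0.531 0.557 z [0.284 0.292 0.298]
  y0.16 74 x 0.534 0.561 z [0.273 0.282 0.289]
  y0.18 56 x 0.536 0.561 z [0.262 0.274 0.281]
  y0.20 61 x 0.538 0.572 z [0.245 0.256 0.264]
  y0.22 72 x 0.538 0.575 z [0.243 0.25  0.255]
scene 475 [ 0.475 -0.293  0.101] [ 0.502 -0.265  0.183] [ 0.496 -0.287  0.146]
 handle 368 [0.526 0.074 0.241] [0.577 0.226 0.317]
  y0.08 98 x 0.526 0.552 z [0.294 0.306 0.316]
  y0.10 47 x 0.534 0.553 z [0.285 0.299 0.313]
  y0.12 48 x 0.545 0.558 z [0.277 0.29  0.303]
  y0.14 48 x 0.547 0.562 z [0.266 0.278 0.292]
  y0.16 47 x 0.548 0.565 z [0.254 0.268 0.284]
  y0.18 18 x 0.552 0.562 z [0.25  0.27  0.278]
  y0.20 40 x 0.554 0.575 z [0.242 0.249 0.256]
  y0.22 22 x 0.542 0.577 z [0.243 0.249 0.254]
((202.64898681640625, 301.9422607421875), (235.9846649169922, 104.14517974853516), 88.46015930175781)
[[ 0.671  0.391  0.025]
 [ 0.689  0.06   0.025]
 [-0.016  0.019  0.025]
 [-0.029  0.32   0.025]] [0.32863282 0.1976703  0.025     ]
```

Wand at (0.487, -0.274): the top, block and foot casts agree within 1 mm. Blue code at (0.458, -0.093), handle at (0.544, 0.130, 0.286). First I rise and turn so that the tool y axis lies along world x.

Emit:
{"fn": "carry_out", "kwargs": {"commands": [[0,0,-0.02,0,0,0.14],[0,0,-0.04,0,0,0.28],[0,0,-0.06,0,0,0.42],[0,0,-0.08,0,0,0.56],[0,0,-0.1,0,0,0.7]], "jaw": 0.6}}

```text
time: 0.6
tool_pos: [0.165, 0.5244, 0.3056]
ee_rot: [-3.141, 0.001, 2.131]
wrist_force: [-0.5, 0.4, 0.4]
width: 0.0583
finger_force: 0.0
```

Emit:
{"fn": "carry_out", "kwargs": {"commands": [[0,0,0,0,0,0.14],[0,0,0,0,0,0.28],[0,0,0,0,0,0.42],[0,0,0,0,0,0.566],[0,0,0,0,0,0.566]]}}

```text
time: 1.1
tool_pos: [0.165, 0.5245, 0.3048]
ee_rot: [-3.141, 0.001, 1.571]
wrist_force: [-0.2, -0.3, 0.3]
width: 0.0565
finger_force: 0.0
```

Emit:
{"fn": "carry_out", "kwargs": {"commands": [[-0.04,0.016,0,0,0,0],[-0.08,0.032,0,0,0,0],[-0.12,0.048,0,0,0,0],[-0.16,0.064,0,0,0,0],[-0.2,0.08,0,0,0,0]]}}

```text
time: 1.6
tool_pos: [0.2452, 0.323, 0.3052]
ee_rot: [3.142, 0.0, 1.575]
wrist_force: [1.0, 0.0, 0.7]
width: 0.0561
finger_force: 0.0
```

Emit:
{"fn": "carry_out", "kwargs": {"commands": [[-0.04,0.016,0,0,0,0],[-0.08,0.032,0,0,0,0],[-0.12,0.048,0,0,0,0],[-0.16,0.064,0,0,0,0],[-0.2,0.08,0,0,0,0]]}}

```text
time: 2.1
tool_pos: [0.3251, 0.123, 0.3054]
ee_rot: [3.141, -0.0, 1.575]
wrist_force: [2.1, 0.3, 0.5]
width: 0.0563
finger_force: 0.0
```

Emit:
{"fn": "carry_out", "kwargs": {"commands": [[-0.04,0.016,0,0,0,0],[-0.08,0.032,0,0,0,0],[-0.12,0.048,0,0,0,0],[-0.16,0.064,0,0,0,0],[-0.2,0.08,0,0,0,0]]}}

```text
time: 2.6
tool_pos: [0.4052, -0.0772, 0.3054]
ee_rot: [3.141, -0.0, 1.574]
wrist_force: [0.9, -0.1, 0.3]
width: 0.0564
finger_force: 0.0
```

Emit:
{"fn": "carry_out", "kwargs": {"commands": [[-0.04,0.016,0,0,0,0],[-0.08,0.032,0,0,0,0],[-0.12,0.048,0,0,0,0],[-0.16,0.064,0,0,0,0],[-0.199,0.082,0,0,0,0]]}}

```text
time: 3.1
tool_pos: [0.4872, -0.2762, 0.3051]
ee_rot: [-3.141, -0.0, 1.574]
wrist_force: [1.0, 0.5, -0.6]
width: 0.0562
finger_force: 0.0
```

Emit:
{"fn": "carry_out", "kwargs": {"commands": [[0,0,0,0,0,0],[0,0,0,0,0,0],[0,0,0.01,0,0,0],[0,0,0.01,0,0,0],[0,0,0.01,0,0,0]]}}

```text
time: 3.6
tool_pos: [0.4867, -0.2731, 0.2957]
ee_rot: [3.141, -0.0, 1.573]
wrist_force: [0.6, 0.0, 0.0]
width: 0.0563
finger_force: 0.0
```

```bash
python3 - <<'E'
from bench import *
from h import *
s=snapshot("wrist");print(get_obs()["tool_pos"]);pickle.dump(s,open("w.pkl","wb"));cv2.imwrite("pics/w1.png",s["img"][:,:,::-1]);print(s["R"],s["t"])
hh=cv2.cvtColor(s["img"],cv2.COLOR_RGB2HSV);X=cloud(s);P=X.reshape(-1,3)
k=(hh[...,1].ravel()>150)&(hh[...,0].ravel()<18)&(P[:,2]>.12)&(P[:,2]<.2);print(k.sum(),np.nanmin(P[k],0),np.nanmax(P[k],0),np.nanmedian(P[k],0))
E
```

```text
[ 0.48682722 -0.27328002  0.29598608]
[[ 9.99998545e-01  1.70026907e-03 -1.35518724e-04]
 [ 1.67295218e-03 -9.62235908e-01  2.72211788e-01]
 [ 3.32432300e-04 -2.72211619e-01 -9.62237353e-01]] [-0.48513201 -0.31563514  0.40462403]
610 [ 0.47037456 -0.36717346  0.12006066] [ 0.58707485 -0.26103981  0.19126474] [ 0.48515544 -0.26438866  0.16650455]
```

View pics/w1.png

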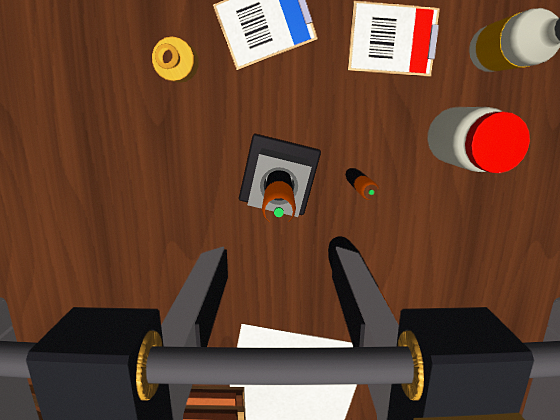

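Wrist view: wand's green dot at (279,212), block's hole mouth around (279,182), small stick at (365,185), big one's foot at (342,243) beyond the right finger, blue barcode at about (254,25). I cast these points as a check.

```bash
python3 - <<'E'
from h import *
s=pickle.load(open("w.pkl","rb"))
hh=cv2.cvtColor(s["img"],cv2.COLOR_RGB2HSV)
g=((hh[...,0]>50)&(hh[...,0]<80)&(hh[...,1]>100)).astype(np.uint8);g[:, :240]=0;g[:,320:]=0
v,u=np.nonzero(g);print(u.mean(),v.mean(),cast(s,[[u.mean(),v.mean()]],.18))
print("small",cast(s,[[372,192]],.114),"bigfoot",cast(s,[[342,243]],0),"blue",cast(s,[[254,25]],.006),"red",cast(s,[[382,38]],.006))
v,u=np.nonzero(((hh[...,2]>115)&(hh[...,1]<30))[150:225,235:325]);q=cv2.minAreaRect(np.c_[u+235,v+150].astype(np.float32));print(q,cast(s,[q[0]],.075))
E
```

```text
278.1923076923077 211.4102564102564 [[ 0.48449782 -0.2762273   0.18      ]]
small [[ 0.58038422 -0.27405193  0.114     ]] bigfoot [[ 0.57324887 -0.37294466  0.        ]] blue [[ 0.45477649 -0.09389328  0.006     ]] red [[ 0.60928047 -0.10720889  0.006     ]]
((278.5588684082031, 185.2647247314453), (54.085445404052734, 52.1451530456543), 14.03624439239502) [[ 0.48452281 -0.27536564  0.075     ]]
```

Agrees within 2–3 mm. Target (0.486, -0.275), descend to TCP z 0.116 and grip.

Emit:
{"fn": "carry_out", "kwargs": {"commands": [[-0.001,-0.001,0.03,0,0,0],[-0.001,-0.001,0.06,0,0,0],[-0.001,-0.001,0.09,0,0,0],[-0.001,-0.001,0.11,0,0,0],[-0.001,-0.001,0.12,0,0,0]]}}

```text
time: 4.15
tool_pos: [0.4852, -0.2742, 0.1735]
ee_rot: [-3.139, -0.002, 1.572]
wrist_force: [0.2, 0.0, 0.3]
width: 0.0562
finger_force: 0.0
```

Emit:
{"fn": "carry_out", "kwargs": {"commands": [[0,0,0.02,0,0,0],[0,0,0.04,0,0,0],[0,0,0.06,0,0,0],[0,0,0.06,0,0,0],[0,0,0.06,0,0,0]]}}

```text
time: 4.65
tool_pos: [0.4864, -0.2754, 0.1165]
ee_rot: [3.141, 0.001, 1.571]
wrist_force: [0.8, 0.0, -0.4]
width: 0.0562
finger_force: 0.0
```

Emit:
{"fn": "carry_out", "kwargs": {"commands": [[0,0,0,0,0,0],[0,0,0,0,0,0],[0,0,0,0,0,0],[0,0,0,0,0,0],[0,0,0,0,0,0]], "jaw": 0.0}}

```text
time: 5.15
tool_pos: [0.4863, -0.2756, 0.1162]
ee_rot: [3.141, 0.001, 1.571]
wrist_force: [-1.4, 0.0, 2.2]
width: 0.0294
finger_force: 30.0
```

Emit:
{"fn": "carry_out", "kwargs": {"commands": [[0,0,0,0,0,0],[0,0,0,0,0,0],[0,0,0,0,0,0],[0,0,0,0,0,0],[0,0,0,0,0,0]]}}

```text
time: 5.65
tool_pos: [0.4863, -0.2756, 0.1162]
ee_rot: [3.141, 0.001, 1.571]
wrist_force: [-1.9, -0.1, 5.7]
width: 0.0296
finger_force: 30.0
```

Emit:
{"fn": "carry_out", "kwargs": {"commands": [[0,0,-0.015,0,0,0],[0,0,-0.035,0,0,0],[0,0,-0.055,0,0,0],[0,0,-0.075,0,0,0],[0,0,-0.09,0,0,0]]}}

```text
time: 6.15
tool_pos: [0.4862, -0.2753, 0.2066]
ee_rot: [3.141, -0.0, 1.571]
wrist_force: [-0.1, -0.1, -0.5]
width: 0.0293
finger_force: 30.0
```

Emit:
{"fn": "carry_out", "kwargs": {"commands": [[0.02,-0.003,0,0,0,0],[0.045,-0.007,0,0,0,0],[0.075,-0.012,0,0,0,0],[0.105,-0.017,0,0,0,0],[0.135,-0.022,0,0,0,0]]}}

```text
time: 6.65
tool_pos: [0.4628, -0.1379, 0.2041]
ee_rot: [-3.139, -0.002, 1.571]
wrist_force: [-0.3, 1.0, -1.5]
width: 0.0297
finger_force: 30.0
```

Emit:
{"fn": "carry_out", "kwargs": {"commands": [[0.02,-0.003,0,0,0,0],[0.035,-0.005,0,0,0,0],[0.0465,-0.007,0.01,0,0,0],[0.0465,-0.007,0.025,0,0,0],[0.0465,-0.007,0.04,0,0,0]]}}

```text
time: 7.15
tool_pos: [0.4567, -0.0939, 0.1636]
ee_rot: [-3.141, 0.0, 1.571]
wrist_force: [0.3, 0.5, -1.6]
width: 0.0296
finger_force: 30.0
```

Emit:
{"fn": "carry_out", "kwargs": {"commands": [[0,0,0.01,0,0,0],[0,0,0.02,0,0,0],[0,0,0.02,0,0,0],[0,0,0.02,0,0,0],[0,0,0.02,0,0,0]]}}

```text
time: 7.65
tool_pos: [0.4576, -0.0942, 0.1462]
ee_rot: [3.14, 0.0, 1.57]
wrist_force: [-0.1, -0.0, -1.6]
width: 0.0294
finger_force: 30.0
```

```bash
python3 - <<'E'
from bench import *
from h import *
s=snapshot("scene");print(get_obs()["tool_pos"]);pickle.dump(s,open("s2.pkl","wb"));cv2.imwrite("pics/s2.png",cv2.resize(s["img"][160:400,130:430,::-1],None,fx=2.4,fy=2.4))
E
```

```text
[ 0.45764112 -0.09414021  0.14631321]
```

View pics/s2.png

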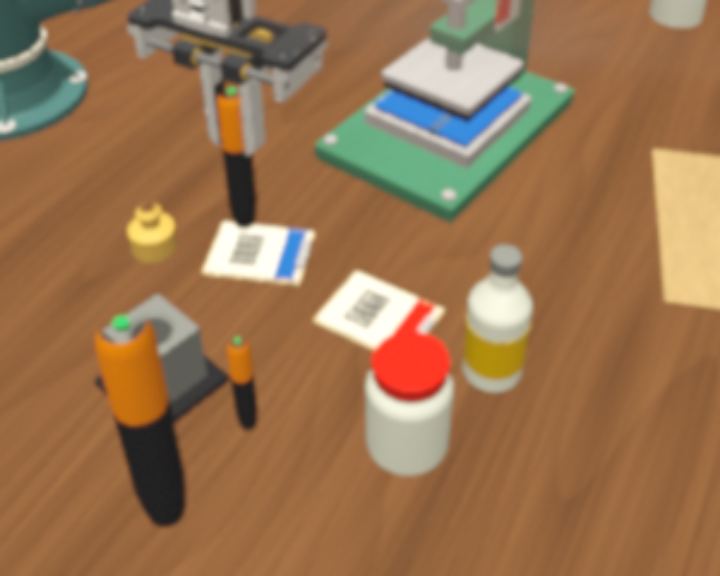

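The wand hangs upright, with its window at crop (243,222), just above the blue barcode at crop (247,250). The red ticket is well away. Holding two seconds.

Emit:
{"fn": "carry_out", "kwargs": {"commands": [[0,0,0,0,0,0],[0,0,0,0,0,0],[0,0,0,0,0,0],[0,0,0,0,0,0],[0,0,0,0,0,0]]}}

```text
time: 8.2
tool_pos: [0.4571, -0.0938, 0.1455]
ee_rot: [3.142, -0.0, 1.571]
wrist_force: [-0.3, -0.8, -1.3]
width: 0.0299
finger_force: 30.0
```

Emit:
{"fn": "carry_out", "kwargs": {"commands": [[0,0,0,0,0,0],[0,0,0,0,0,0],[0,0,0,0,0,0],[0,0,0,0,0,0],[0,0,0,0,0,0]]}}

```text
time: 8.7
tool_pos: [0.4571, -0.0938, 0.1455]
ee_rot: [3.142, -0.0, 1.571]
wrist_force: [0.8, -0.1, -1.2]
width: 0.0298
finger_force: 30.0
```

Emit:
{"fn": "carry_out", "kwargs": {"commands": [[0,0,0,0,0,0],[0,0,0,0,0,0],[0,0,0,0,0,0],[0,0,0,0,0,0],[0,0,0,0,0,0]]}}

```text
time: 9.2
tool_pos: [0.4571, -0.0938, 0.1455]
ee_rot: [3.142, -0.0, 1.571]
wrist_force: [0.2, 0.0, -1.9]
width: 0.0295
finger_force: 30.0
```

Emit:
{"fn": "carry_out", "kwargs": {"commands": [[0,0,0,0,0,0],[0,0,0,0,0,0],[0,0,0,0,0,0],[0,0,0,0,0,0],[0,0,0,0,0,0]]}}

```text
time: 9.7
tool_pos: [0.4571, -0.0938, 0.1455]
ee_rot: [3.142, -0.0, 1.571]
wrist_force: [-0.8, -1.1, -1.9]
width: 0.0296
finger_force: 30.0
```

```bash
python3 - <<'E'
from h import *
s=pickle.load(open("s2.pkl","rb"))
P=np.array([[.4576,-.0942,.046],[.4576,-.0942,.211],[.457,-.0935,.006]])
uv=cv2.projectPoints(P,cv2.Rodrigues(s["R"])[0],s["t"],K(s),np.array(s["distortion"]))[0].reshape(-1,2)
print("expected crop px: window, top, code",((uv-[130,160])*2.4).round(1).tolist())
print("code from scene",cast(s,[[130+247/2.4,160+250/2.4]],.006))
E
```

```text
expected crop px: window, top, code [[244.1, 219.9], [230.6, 89.6], [247.0, 247.0]]
code from scene [[ 0.45963185 -0.09731527  0.006     ]]
```

The projections match the picture. Now I retrace to above the stand, stopping with the window about 10 mm above the hole's mouth.

Emit:
{"fn": "carry_out", "kwargs": {"commands": [[0,0,-0.02,0,0,0],[0,0,-0.04,0,0,0],[0,0,-0.06,0,0,0],[-0.02,0.003,-0.06,0,0,0],[-0.0465,0.007,-0.06,0,0,0]]}}

```text
time: 10.2
tool_pos: [0.4647, -0.1402, 0.2069]
ee_rot: [3.139, 0.001, 1.573]
wrist_force: [0.1, 0.5, -1.4]
width: 0.03
finger_force: 30.0
```

Emit:
{"fn": "carry_out", "kwargs": {"commands": [[-0.03,0.005,0,0,0,0],[-0.06,0.01,0,0,0,0],[-0.09,0.015,0,0,0,0],[-0.115,0.019,0,0,0,0],[-0.135,0.022,0,0,0,0]]}}

```text
time: 10.7
tool_pos: [0.4861, -0.2769, 0.2051]
ee_rot: [-3.141, -0.0, 1.57]
wrist_force: [-0.3, 0.0, -1.9]
width: 0.0292
finger_force: 30.0
```

Emit:
{"fn": "carry_out", "kwargs": {"commands": [[0,0,0,0,0,0],[0,0,0,0,0,0],[0,0,0.01,0,0,0],[0,0,0.02,0,0,0],[0,0,0.02,0,0,0]]}}

```text
time: 11.2
tool_pos: [0.485, -0.2737, 0.1828]
ee_rot: [-3.138, -0.003, 1.572]
wrist_force: [-0.1, -0.0, -2.2]
width: 0.0295
finger_force: 30.0
```

Emit:
{"fn": "carry_out", "kwargs": {"commands": [[0,0,0.006,0,0,0],[0,0,0.012,0,0,0],[0,0,0.018,0,0,0],[0,0,0.024,0,0,0],[0,0,0.03,0,0,0]]}}

```text
time: 11.7
tool_pos: [0.486, -0.2753, 0.1549]
ee_rot: [-3.142, -0.0, 1.571]
wrist_force: [-0.8, 0.7, -1.3]
width: 0.0293
finger_force: 30.0
```

Emit:
{"fn": "carry_out", "kwargs": {"commands": [[0,0,0.006,0,0,0],[0,0,0.012,0,0,0],[0,0,0.018,0,0,0],[0,0,0.024,0,0,0],[0,0,0.03,0,0,0]]}}

```text
time: 12.2
tool_pos: [0.4861, -0.2753, 0.125]
ee_rot: [3.142, -0.0, 1.571]
wrist_force: [-0.1, -0.6, -2.1]
width: 0.0294
finger_force: 30.0
```

Emit:
{"fn": "carry_out", "kwargs": {"commands": [[0,0,0.004,0,0,0],[0,0,0.007,0,0,0],[0,0,0.0095,0,0,0],[0,0,0.0095,0,0,0],[0,0,0.0095,0,0,0]]}}

```text
time: 12.7
tool_pos: [0.4863, -0.2755, 0.1163]
ee_rot: [3.141, 0.0, 1.571]
wrist_force: [0.6, -0.8, -0.9]
width: 0.0297
finger_force: 30.0
```

Emit:
{"fn": "carry_out", "kwargs": {"commands": [[0,0,0.001,0,0,0],[0,0,0.001,0,0,0],[0,0,0.001,0,0,0],[0,0,0.001,0,0,0],[0,0,0.001,0,0,0]]}}

```text
time: 13.2
tool_pos: [0.4863, -0.2756, 0.1162]
ee_rot: [3.14, 0.001, 1.571]
wrist_force: [-2.1, 1.0, 4.9]
width: 0.0295
finger_force: 30.0
```

Emit:
{"fn": "carry_out", "kwargs": {"commands": [[0,0,0,0,0,0],[0,0,0,0,0,0],[0,0,0,0,0,0],[0,0,0,0,0,0],[0,0,0,0,0,0]], "jaw": 0.6}}

```text
time: 13.7
tool_pos: [0.486, -0.2753, 0.1146]
ee_rot: [-3.141, -0.0, 1.571]
wrist_force: [-0.4, 0.6, -1.0]
width: 0.0562
finger_force: 0.0
```

Emit:
{"fn": "carry_out", "kwargs": {"commands": [[0,0,0,0,0,0],[0,0,0,0,0,0],[0,0,-0.01,0,0,0],[0,0,-0.02,0,0,0],[0,0,-0.03,0,0,0]]}}

```text
time: 14.2
tool_pos: [0.4864, -0.2755, 0.1465]
ee_rot: [3.14, 0.001, 1.571]
wrist_force: [-0.2, 0.9, -0.2]
width: 0.0564
finger_force: 0.0
```

Emit:
{"fn": "carry_out", "kwargs": {"commands": [[0,0,-0.03,0,0,0],[0,0,-0.06,0,0,0],[0,0,-0.09,0,0,0],[0,0,-0.12,0,0,0],[0,0,-0.15,0,0,0]]}}

```text
time: 14.7
tool_pos: [0.486, -0.2753, 0.2976]
ee_rot: [3.14, 0.001, 1.571]
wrist_force: [0.3, -0.8, 0.4]
width: 0.0567
finger_force: 0.0
```

```bash
python3 - <<'E'
from bench import *
from h import *
s=snapshot("scene");s1=snapshot("wrist");s0=pickle.load(open("s.pkl","rb"))["scene"]
def dot(s):
    hh=cv2.cvtColor(s["img"],cv2.COLOR_RGB2HSV)
    m=((hh[...,0]>45)&(hh[...,0]<85)&(hh[...,1]>90)&(hh[...,2]>100)).astype(np.uint8)
    n,l,st,c=cv2.connectedComponentsWithStats(m); return [(c[i].round(1).tolist(),int(st[i,4])) for i in range(1,n) if 3<st[i,4]<120]
a=dot(s1); print(a,[cast(s1,[p],.18)[0].round(4).tolist() for p,_ in a])
for q in(s0,s):
    P=cloud(q).reshape(-1,3);k=(abs(P[:,0]-.487)<.03)&(abs(P[:,1]+.275)<.03)&(P[:,2]>.1)&(P[:,2]<.21)
    print(k.sum(),P[k].max(0),np.percentile(P[k,2],95))
cv2.imwrite("pics/s3.png",np.hstack([cv2.resize(q["img"][230:380,140:260,::-1],None,fx=3.3,fy=3.3) for q in(s0,s)]))
E
```

```text
[([366.7, 185.4], 23), ([276.3, 204.8], 71)] [[0.5623, -0.2596, 0.18], [0.4848, -0.2767, 0.18]]
475 [ 0.50228092 -0.26491769  0.18349671] 0.17942690456032379
472 [ 0.50210352 -0.26420138  0.18425395] 0.17917265764480494
```

View pics/s3.png

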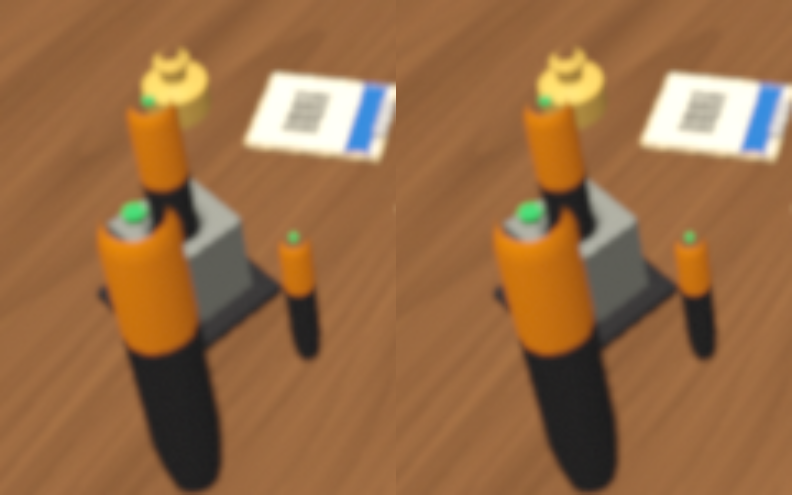

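The wand is home: same top height, and the before/after pictures are identical, with the dot at crop (148,100) in both. Moving up and over to the press handle.

Emit:
{"fn": "carry_out", "kwargs": {"commands": [[0.02,0.003,-0.03,0,0,0],[0.05,0.006,-0.06,0,0,0],[0.08,0.012,-0.09,0,0,0],[0.12,0.017,-0.105,0,0,0],[0.16,0.023,-0.105,0,0,0]]}}

```text
time: 15.3
tool_pos: [0.5095, -0.1144, 0.4027]
ee_rot: [3.137, 0.002, 1.57]
wrist_force: [-0.2, 0.3, -0.6]
width: 0.0564
finger_force: 0.0
```

Emit:
{"fn": "carry_out", "kwargs": {"commands": [[0.04,0.006,0,0,0,0],[0.08,0.011,0,0,0,0],[0.12,0.017,0,0,0,0],[0.16,0.023,0,0,0,0],[0.19,0.028,0,0,0,0]]}}

```text
time: 15.8
tool_pos: [0.5368, 0.077, 0.3993]
ee_rot: [-3.141, -0.0, 1.572]
wrist_force: [0.6, -0.0, -0.6]
width: 0.0564
finger_force: 0.0
```

Emit:
{"fn": "carry_out", "kwargs": {"commands": [[0,0,0,0,0,0],[0,0,0,0,0,0],[0,0,0,0,0,0],[0,0,0,0,0,0],[0,0,0,0,0,0]]}}

```text
time: 16.3
tool_pos: [0.537, 0.0735, 0.4001]
ee_rot: [3.141, 0.0, 1.569]
wrist_force: [-0.2, 0.0, 0.1]
width: 0.0562
finger_force: 0.0
```

```bash
python3 - <<'E'
from bench import *
from h import *
s=snapshot("wrist");cv2.imwrite("pics/w2.png",s["img"][:,:,::-1]);X=cloud(s)
for nm,X,im in(("w",X,s["img"]),("top",)+(lambda t:(cloud(t),t["img"]))(pickle.load(open("s.pkl","rb"))["top"])):
    hh=cv2.cvtColor(im,cv2.COLOR_RGB2HSV);P=X.reshape(-1,3)
    k=(hh[...,1].ravel()>70)&(hh[...,0].ravel()<25)&(P[:,2]>.25)&(P[:,2]<.33)&(abs(P[:,0]-.54)<.05)&(abs(P[:,1]-.13)<.09); print(nm,k.sum(),P[k].min(0),P[k].max(0))
    for y in np.arange(.07,.2,.02):
        q=P[k&(abs(P[:,1]-y)<.01)]
        if len(q)>5: print(y.round(2),len(q),"x",np.percentile(q[:,0],[1,99]).round(4),"mid",np.percentile(q[:,0],[1,99]).mean().round(4),"ztop",np.percentile(q[:,2],98).round(3))
E
```

```text
w 3164 [0.52238501 0.07804638 0.26086759] [0.56111911 0.18082626 0.31902928]
0.07 19 x [0.5293 0.544 ] mid 0.5367 ztop 0.306
0.09 597 x [0.5233 0.5488] mid 0.5361 ztop 0.318
0.11 694 x [0.5255 0.5514] mid 0.5385 ztop 0.312
0.13 634 x [0.5286 0.5542] mid 0.5414 ztop 0.303
0.15 622 x [0.5317 0.5573] mid 0.5445 ztop 0.293
0.17 596 x [0.534 0.561] mid 0.5475 ztop 0.284
top 350 [0.52488222 0.0803226  0.26667408] [0.56093034 0.1805434  0.32181478]
0.09 77 x [0.5251 0.548 ] mid 0.5365 ztop 0.32
0.11 69 x [0.5285 0.5523] mid 0.5404 ztop 0.314
0.13 68 x [0.5317 0.5527] mid 0.5422 ztop 0.304
0.15 64 x [0.5351 0.5572] mid 0.5461 ztop 0.296
0.17 71 x [0.537  0.5609] mid 0.549 ztop 0.288
```

View pics/w2.png

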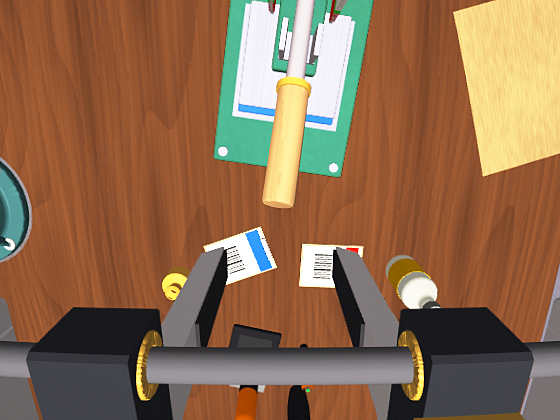

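The handle axis passes (0.5415, 0.130), tilted 0.145 rad in plan, with its tip at px (278,200). I align the tool, then descend astride it.

Emit:
{"fn": "carry_out", "kwargs": {"commands": [[0.02,0.002,0,0,0,0.05],[0.04,0.004,0,0,0,0.1],[0.055,0.005,0,0,0,0.145],[0.055,0.005,0,0,0,0.145],[0.055,0.005,0,0,0,0.145]]}}

```text
time: 16.85
tool_pos: [0.5421, 0.1291, 0.4]
ee_rot: [3.142, 0.0, 1.426]
wrist_force: [-0.2, 0.3, 0.2]
width: 0.0562
finger_force: 0.0
```

Emit:
{"fn": "carry_out", "kwargs": {"commands": [[0,0,0.02,0,0,0],[0,0,0.045,0,0,0],[0,0,0.07,0,0,0],[0,0,0.09,0,0,0],[0,0,0.1,0,0,0]]}}

```text
time: 17.35
tool_pos: [0.5414, 0.1284, 0.2978]
ee_rot: [-3.139, 0.001, 1.425]
wrist_force: [0.7, 0.2, -0.1]
width: 0.0561
finger_force: 0.0
```

Emit:
{"fn": "carry_out", "kwargs": {"commands": [[0,0,0.01,0,0,0],[0,0,0.02,0,0,0],[0,0,0.033,0,0,0],[0,0,0.033,0,0,0],[0,0,0.033,0,0,0]]}}

```text
time: 17.85
tool_pos: [0.542, 0.1297, 0.2669]
ee_rot: [-3.141, -0.0, 1.426]
wrist_force: [-0.1, -0.0, -0.4]
width: 0.0566
finger_force: 0.0
```

Emit:
{"fn": "carry_out", "kwargs": {"commands": [[0,0,0,0,0,0],[0,0,0,0,0,0],[0,0,0,0,0,0],[0,0,0,0,0,0],[0,0,0,0,0,0]], "jaw": 0.0}}

```text
time: 18.35
tool_pos: [0.5426, 0.1296, 0.2673]
ee_rot: [3.14, -0.0, 1.426]
wrist_force: [1.3, 1.4, -0.2]
width: 0.025
finger_force: 30.0
```

Emit:
{"fn": "carry_out", "kwargs": {"commands": [[0,0,0,0,0,0],[0,0,0,0,0,0],[0,0,0,0,0,0],[0,0,0,0,0,0],[0,0,0,0,0,0]]}}

```text
time: 18.85
tool_pos: [0.5426, 0.1296, 0.2673]
ee_rot: [3.14, -0.0, 1.426]
wrist_force: [4.2, -0.1, 0.9]
width: 0.025
finger_force: 30.0
```

Handle gripped (25 mm). Pressing along the arc.

Emit:
{"fn": "carry_out", "kwargs": {"commands": [[-0.002,0,0.004,0,0,0],[-0.0037,0,0.008,0,0,0],[-0.0054,0,0.012,0,0,0],[-0.0071,0,0.016,0,0,0],[-0.0086,0,0.02,0,0,0]]}}

```text
time: 19.35
tool_pos: [0.5414, 0.1212, 0.2481]
ee_rot: [3.139, -0.001, 1.426]
wrist_force: [3.2, 0.4, 5.5]
width: 0.0255
finger_force: 30.0
```

Emit:
{"fn": "carry_out", "kwargs": {"commands": [[-0.0015,0,0.004,0,0,0],[-0.0029,0,0.008,0,0,0],[-0.0042,0,0.0125,0,0,0],[-0.0054,0,0.017,0,0,0],[-0.0065,0,0.021,0,0,0]]}}

```text
time: 19.85
tool_pos: [0.5404, 0.1143, 0.2275]
ee_rot: [3.139, -0.0, 1.425]
wrist_force: [2.3, -0.1, 8.5]
width: 0.0256
finger_force: 30.0
```

Emit:
{"fn": "carry_out", "kwargs": {"commands": [[-0.001,0,0.004,0,0,0],[-0.002,0,0.0085,0,0,0],[-0.0029,0,0.013,0,0,0],[-0.0037,0,0.0175,0,0,0],[-0.0043,0,0.0215,0,0,0]]}}

```text
time: 20.35
tool_pos: [0.5397, 0.1098, 0.2064]
ee_rot: [3.138, 0.0, 1.425]
wrist_force: [1.7, -2.0, 8.9]
width: 0.0252
finger_force: 30.0
```

Emit:
{"fn": "carry_out", "kwargs": {"commands": [[-0.001,0,0.006,0,0,0],[-0.0015,0,0.012,0,0,0],[-0.0019,0,0.018,0,0,0],[-0.0022,0,0.023,0,0,0],[-0.0024,0,0.028,0,0,0]]}}

```text
time: 20.85
tool_pos: [0.5393, 0.1071, 0.1788]
ee_rot: [3.138, 0.001, 1.425]
wrist_force: [0.5, -2.1, 10.7]
width: 0.0254
finger_force: 30.0
```

```bash
python3 - <<'E'
from bench import *
from h import *
o=get_obs();print(o["tool_pos"],o["wrist_force"],o["wrist_torque"])
s=snapshot("scene");X=cloud(s);t=snapshot("top")
cv2.imwrite("pics/s4.png",np.hstack([cv2.resize(s["img"][90:250,230:390,::-1],(480,480))]))
s0=pickle.load(open("s.pkl","rb"))["scene"]
# handle line in the press frame
hh=cv2.cvtColor(s["img"],cv2.COLOR_RGB2HSV);P=X.reshape(-1,3)
k=(hh[...,1].ravel()>50)&(hh[...,0].ravel()<25)&(P[:,2]>.14)&(P[:,2]<.33)&(abs(P[:,0]-.54)<.04)&(abs(P[:,1]-.12)<.08)
for y in np.arange(.05,.18,.015):
    q=P[k&(abs(P[:,1]-y)<.0075)]
    if len(q)>3: print(y.round(3),len(q),"z 5/50/98",np.percentile(q[:,2],[5,50,98]).round(4))
E
```

```text
[0.53929339 0.10713871 0.17881115] [ 0.46315582 -2.06420117 10.66685043] [-0.267388   -0.04471191 -0.00822102]
0.05 61 z 5/50/98 [0.1906 0.2005 0.2099]
0.065 76 z 5/50/98 [0.1955 0.2111 0.298 ]
0.08 172 z 5/50/98 [0.1993 0.294  0.3131]
0.095 133 z 5/50/98 [0.189  0.2723 0.3102]
0.11 115 z 5/50/98 [0.2045 0.2324 0.3126]
0.125 41 z 5/50/98 [0.2089 0.31   0.3265]
0.14 20 z 5/50/98 [0.1914 0.2002 0.2074]
0.155 17 z 5/50/98 [0.1952 0.2036 0.2105]
0.17 4 z 5/50/98 [0.1952 0.2013 0.203 ]
```

View pics/s4.png

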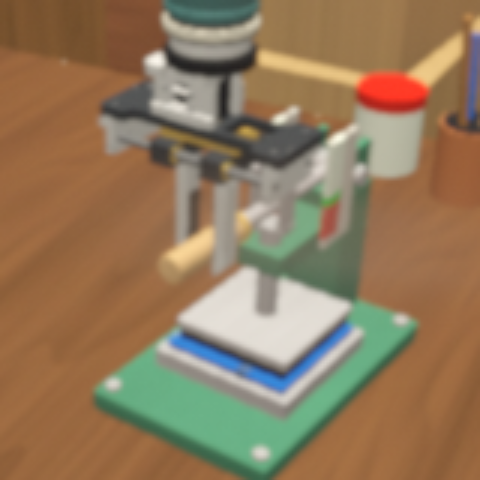

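The gripper holds the handle near level: its end is at crop (170,265) and the cloud shows it flat, with the axis about 197 mm up, so the joint is about 0.42. I go 5 mm further, settle and hand in.

Emit:
{"fn": "carry_out", "kwargs": {"commands": [[0,0,0.002,0,0,0],[0,0,0.004,0,0,0],[0,0,0.005,0,0,0],[0,0,0.005,0,0,0],[0,0,0.005,0,0,0]]}}

```text
time: 21.45
tool_pos: [0.5393, 0.107, 0.174]
ee_rot: [3.139, 0.001, 1.425]
wrist_force: [-0.3, -2.8, 9.8]
width: 0.0255
finger_force: 30.0
```

Emit:
{"fn": "carry_out", "kwargs": {"commands": [[0,0,0,0,0,0],[0,0,0,0,0,0],[0,0,0,0,0,0],[0,0,0,0,0,0],[0,0,0,0,0,0]]}}

```text
time: 21.95
tool_pos: [0.5393, 0.107, 0.1741]
ee_rot: [3.138, 0.001, 1.425]
wrist_force: [0.6, -1.3, 10.1]
width: 0.0252
finger_force: 30.0
```

```bash
python3 - <<'E'
from bench import *
from h import *
s=snapshot("scene");P=cloud(s).reshape(-1,3);hh=cv2.cvtColor(s["img"],cv2.COLOR_RGB2HSV)
k=(hh[...,1].ravel()>50)&(hh[...,0].ravel()<25)&(P[:,2]>.14)&(P[:,2]<.23)&(abs(P[:,0]-.54)<.04)
for y in (.05,.065,.14,.155):
    q=P[k&(abs(P[:,1]-y)<.0075)]; print(y,len(q),np.percentile(q[:,2],[5,98]).round(4))
o=get_obs();print(o["tool_pos"],o["wrist_force"],o["qvel"].round(3))
k=(abs(P[:,0]-.487)<.03)&(abs(P[:,1]+.275)<.03)&(P[:,2]>.1)&(P[:,2]<.21);print(np.percentile(P[k,2],95))
E
```

```text
0.05 63 [0.1834 0.2056]
0.065 46 [0.1914 0.207 ]
0.14 20 [0.1879 0.2042]
0.155 16 [0.1929 0.2057]
[0.53927273 0.10702507 0.17404954] [-0.02576902 -1.79579176 10.2711632 ] [ 0.001  0.001 -0.     0.001 -0.001 -0.   ]
0.17916147601109272
```

Level: the axis is about 192 mm up, with 10 N holding it. Handing in.

```bash
python3 -c "
from bench import *
print(close_job())"
```

```text
the job is handed in; nothing more can be done
None
```

I held the reader over the blue ticket for about two seconds, put it back home in its stand, and handed the job in at about 22 s with the lever held level (about 10 N); no verdict came back.

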